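Slide the drip tray home between the coffee machine's legs

TASK

The emptied drip tray of the capsule coffee machine lies askew on the worktop in front of it. Push the tray along the worktop with the fingers, rear end first, in between the machine's two legs until it is fully home against the machine. Only push it, never lift or tip it, do not shove the machine, and leave everything else on the worktop where it stands.

Things in the scene. Friction and masses are not known exactly. Their poses are not given: they have to be found in the camera images.
- drip_tray: loose drip tray: black plastic box 150 long (its x) x 90 wide x 36 high, slotted steel grille on top (38 overall), about 0.35 kg, slides on the worktop. Origin: centre of underside. +x points to its rear end (vertical corners rounded, radius 10), which goes in first; front end (-x) flat, with a steel strip. Starts up to 20 degrees askew, up to 40 mm off the machine's centre line, clear of the legs
- tray_front (a point): middle of the tray's flat front end, 18 mm above its underside, 75 mm from its origin
- coffee_machine: red capsule coffee machine, standing fast, facing roughly the robot's left (+y). Origin: on the worktop midway between the front ends of its two legs; +x points into the machine, z up. Legs black, 20 wide, 30 high, 125 long from x = 0, front ends rounded (radius 10); clear gap between them 94 wide (y -47 to +47). Body from x = 110 to 323, 134 wide, 248 high (steel lever on top 154 wide)
- tray_home (a point): point on the worktop, 35 mm inside the machine's origin (its axes are the machine's): where the tray's origin is when the tray is fully home, its x along the machine's x, its rear end against the black front panel and its front end still 40 mm out in front of the legs
- spout (a point): tip of the coffee spout, 130 mm up, 58 mm inside the machine's origin; the brew head above it overhangs the rear of the gap from 23 mm inside the origin on, 110 wide, underside 152 mm up
- saucer: white saucer, 116 across, 14 high; origin centre of underside; leave alone
- milk_jug: steel milk jug with handle, 76 across, 85 high; origin centre of underside; leave alone
- capsule_jar: lidded glass storage jar, 92 across, 148 high, capsules inside; origin centre of underside; leave alone
- espresso_cup: white espresso cup with handle, 64 across, 58 high; origin centre of underside; leave alone
- capsule_box: long blue box of capsules, 50 x 210 x 45 high; origin centre of underside; leave alone
- capsule: one copper-coloured coffee capsule, 37 across, 29 high; origin centre of underside; leave alone
- teaspoon: steel teaspoon lying flat along its x, about 125 long; leave alone
There are look-alikes about, which are no part of the job. There is more than one size of the drip_tray; the job needs the largest.

How it is judged:
By the outcome, as a careful person would: the job done as asked, in the order asked, and still so for the second after the job is handed in, with the robot touching nothing.
It also fails if it takes over 64 s, if anything falls off the work surface, if the arm or the gripper's body presses on something with over 40 N, if the wrist force passes 120 N, or if a joint passes its speed limit or range.

ROBOT

A 7-joint arm with a two-finger parallel gripper is mounted at the origin on the work surface. World frame = base frame: x ahead of the robot, y to its left, z up, the work surface at z = 0. Lengths are in mm, angles in degrees, forces in N, time in s.
With the tool pointing down it reaches from about 425 to 875 mm from the base axis. Payload 8.4 kg.
Tool frame: the origin (TCP) lies at the very end of the fingers, on their centre line; the grasp point (between the pads) lies 19 mm behind it; z points along the fingers, y is the direction in which the jaws open and shut (so a half turn about z gives the same grasp; the last joint's range is limited). The gripper opens to 87 mm and grips with 3 to 60 N. Pads are 19 mm wide; open, the fingers measure 117 mm over their backs; the gripper's body (75 mm by 190 mm) begins 51 mm behind the grasp point.
Start: joints at [67.769, 19.091, 2.286, 83.961, -0.768, 76.965, -3.352], TCP at [185.099, -623.057, 186.846] pointing down, gripper open.
Joint ranges: [-147.57, 147.57], [-21.85, 119.76], [-74.77, 79.35], [14.55, 137.4], [-85.83, 265.84], [4.83, 119.75], [-152.11, 152.11]. Speed limits (degrees/s): [127.2, 127.2, 159.86, 159.86, 180, 180, 180].

INTERFACE

Orientations are given as a 3x3 rotation matrix whose columns are the frame's x, y, z axes.
In Python, from bench import readout, eyes, env gives the robot as it stands. The module is installed in compiled form; this text tells all that it offers.
- The arm moves only by the tool jog_arm, never from a script. Its argument "deltas" is a list of rows, each a list of 5 numbers: the shift along the world's x, y, z in m, then the turn about the world's z in rad, then the finger opening in m, from 0 to 0.087. In form: [[dx, dy, dz, yaw, hand], ...]. A call has exactly 8 rows; each row shifts and turns the commanded pose from where the row before left it; what a row does not reach is not made up. A row lasts 1/8 s, in which the tool goes at most 62.5 mm and 10.7 degrees, less where a joint would pass 70% of its speed; a pose out of reach is approached as far as the arm can. A call is refused whole if a number of a shift passes 0.0625 or a number of a turn 0.188, either way. A call with a gripper value outside its range is refused whole. The fingers move at their own pace and stop on an object; "newtons" is the grip in N (left out, the last holds). Time passes only in rows, so rows that do not move let the fingers close, or fill a call up. It gives the time, the measured TCP pose, the force and the opening at its end, in the units of the state.
- readout.observe(): the state, without advancing time (a new reading comes with each control period).
- eyes.camera(name): name is "scene" or "top"; returns the picture (420x560x3 uint8, red, green, blue); there is no depth.
- eyes.camera_info(name): a dict with "fx", "fy", "cx", "cy" (pixels), "eye" and "rotation" of the camera in the world. Camera axes: x right, y up, looking along -z (the intrinsics and any distortion apply to the point x, -y, -z); pixel columns grow to the right and rows downward; lengths in mm; the calibration is good to about 2 mm. A picture is of the moment at which its call begins. camera_info takes no time and is no camera call.
- env.job_done(): hands the job in, once; it reports no verdict.
The state is a dict: "time": time; "q": joint angles; "qvel": joint speeds; "effort": joint torques, N m; "tool_pos": TCP position; "orientation": TCP orientation; "wrist_force": force on the tool from outside, world axes, zero at the start; "ft_torque": the same for the moment, N m; "finger_gap": finger opening in mm.
Only numpy, scipy, OpenCV 4.12 (cv2) and the standard library are available. Lean on these libraries where they do the work, as an engineer would, in place of code of your own. Each camera call takes 0.05 s, during which the arm holds its last target.

## Working session

There is one attempt and no reset: what is moved stays moved. The work goes in short steps, Python scripts to look and compute and a tool call to move; the robot and the scene stay as the last step left them, time stands still between calls to the robot, and variables do not carry over. Pictures are saved under pics/ and viewed, and the job is handed in when it is done.

Besides the shell and the picture viewer there is one more tool, called after "Request:" by a JSON object that holds its "method" and its "body". jog_arm: Moves the arm, as the interface text tells. Its arguments: {"type":"object","properties":{"deltas":{"type":"array","items":{"type":"array","items":{"type":"number"}}},"newtons":{"type":"number"}},"required":["deltas"]}

```bash
mkdir -p pics; python3 - <<'E'
from bench import readout, eyes, env
import cv2
for n in("scene","top"):
    im=eyes.camera(n); cv2.imwrite(f"pics/{n}0.png",im[:,:,::-1]); print(n,eyes.camera_info(n))
print(readout.observe())
E
```

```text
scene {'fx': 381.7574667016571, 'fy': 381.7574667016571, 'cx': 277.4317445482272, 'cy': 213.14633582869587, 'eye': array([1127.51288883,   80.35359331,  839.29544299]), 'rotation': array([[-0.01762562, -0.8079588 ,  0.58897531],
       [ 0.9998399 , -0.01605958,  0.00789052],
       [ 0.00308348,  0.58902009,  0.80811251]])}
top {'fx': 515.2691283703754, 'fy': 515.2691283703754, 'cx': 287.9260730772785, 'cy': 201.05139719569283, 'eye': array([ 397.58832505,   69.00698982, 1569.81956612]), 'rotation': array([[-0.02709282,  0.99147595, -0.12744185],
       [-0.99959585, -0.02796866, -0.00508765],
       [-0.00860866,  0.12725251,  0.991833  ]])}
{'time': 0.1, 'q': array([67.76970525, 19.12710479,  2.28361528, 84.00308888, -0.76822846,
       76.96520736, -3.35147077]), 'qvel': array([-0.02764387, -0.06052139,  0.03999756, -0.22746655, -0.03597813,
        0.01761993, -0.01726546]), 'effort': array([ 3.59696976e-03, -6.57813621e+01,  1.33992847e+00, -4.04704785e+01,
       -5.95195312e-02,  4.09867626e-02,  3.87078342e-05]), 'tool_pos': array([ 184.97537919, -622.65589507,  186.07963485]), 'orientation': array([[ 9.58587259e-01,  2.84798598e-01, -4.74528167e-04],
       [ 2.84798982e-01, -9.58586359e-01,  1.31641068e-03],
       [-7.99643122e-05, -1.39703964e-03, -9.99999021e-01]]), 'wrist_force': array([ 0.05188588, -0.91042344,  0.69099996]), 'ft_torque': array([-0.00680031, -0.00880552,  0.05702969]), 'finger_gap': 87.21577873370248}
```

View pics/scene0.png

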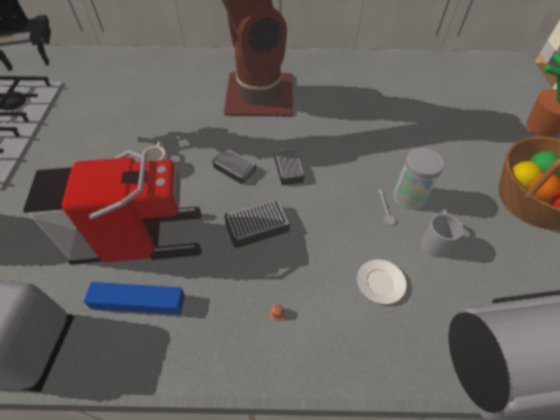

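View pics/top0.png

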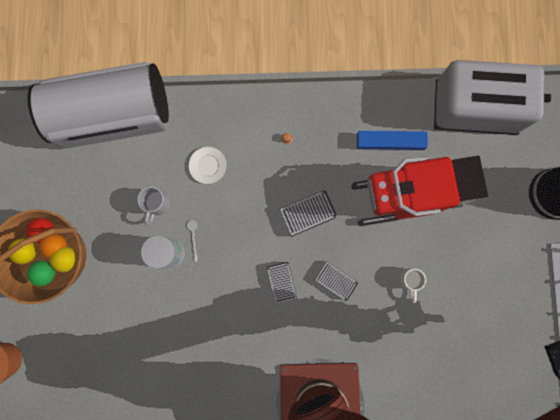

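In both views there are three trays. In the top view they sit at about (308,213), (282,281) and (336,281), and the one at (308,213) is clearly the largest and lies in front of the legs. The leg ends are at about (355,186) and (360,221). I'll confirm with enlarged crops.

```bash
python3 - <<'E'
import cv2,numpy as np
t=cv2.imread("pics/top0.png");s=cv2.imread("pics/scene0.png")
c=cv2.resize(t[165:305,255:440],None,fx=4.3,fy=4.3,interpolation=cv2.INTER_CUBIC); c=np.clip(c.astype(float)*1.6,0,255).astype(np.uint8);cv2.imwrite("pics/topc.png",c)
c=cv2.resize(s[140:270,140:310],None,fx=4.5,fy=4.5,interpolation=cv2.INTER_CUBIC);c=np.clip(c.astype(float)*1.6,0,255).astype(np.uint8); cv2.imwrite("pics/scc.png",c)
E
```

```text
(no output)
```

View pics/topc.png

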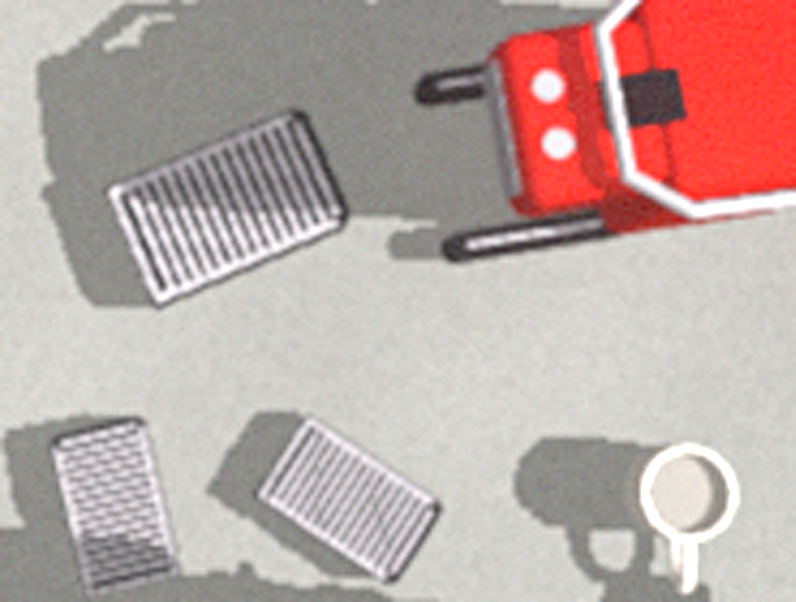

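View pics/scc.png

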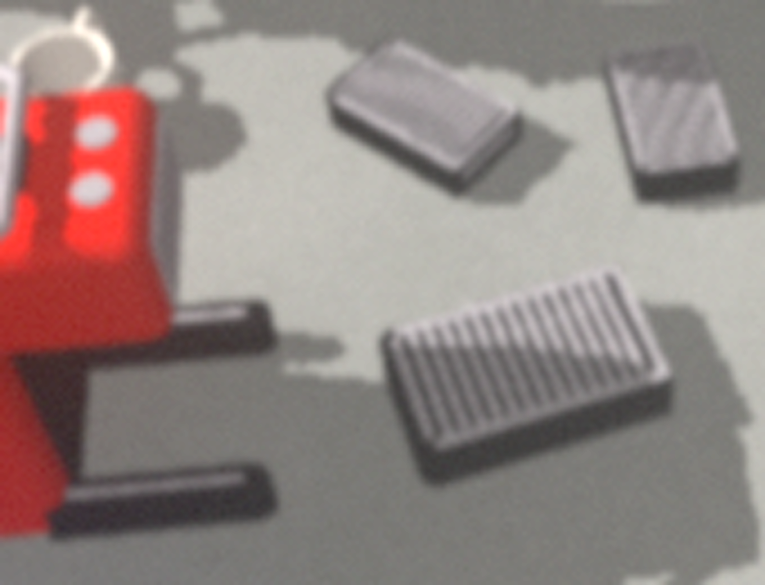

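```bash
cat > h.py <<'E'
import numpy as np
from bench import eyes
def ray(n,u,v,z):
    i=eyes.camera_info(n); d=i['rotation']@np.array([(u-i['cx'])/i['fx'],-(v-i['cy'])/i['fy'],-1])
    e=i['eye']; return (e+d*(z-e[2])/d[2])[:2]
def T(x,y,z): return ray("top",x/4.3+255-.38,y/4.3+165-.38,z)
def S(x,y,z): return ray("scene",x/4.5+140-.38,y/4.5+140-.38,z)
E
python3 - <<'E'
from h import *
np.set_printoptions(precision=1,suppress=True)
print("top tray FU,FL,RU,RL")
P=[T(*p,37) for p in [(109,190),(160,307),(301,109),(348,217)]]
for p in P: print(p)
print("sides",[np.linalg.norm(P[a]-P[b]) for a,b in((0,1),(2,3),(0,2),(1,3))], "ctr",sum(P)/4)
P=[S(*p,37) for p in [(672,378),(612,268),(434,447),(386,335)]]
print("scene tray F,F,R,R")
for p in P: print(p)
print("sides",[np.linalg.norm(P[a]-P[b]) for a,b in((0,1),(2,3),(0,2),(1,3))], "ctr",sum(P)/4)
print("legs top", T(416,89,25),T(443,249,25), "dir pts", T(460,242,30),T(600,222,30))
print("legs top edge dirs", T(470,259,0),T(605,236,0))
print("legs scene tips", S(275,335,20),S(275,494,20), "tops lines", S(270,303,30),S(180,308,30),S(268,464,30),S(75,480,30))
E
```

```text
top tray FU,FL,RU,RL
[571.8 101.3]
[489.4  68.1]
[625.  -34.3]
[548.3 -64.2]
sides [np.float64(88.81234108389397), np.float64(82.32157916530137), np.float64(145.668584481411), np.float64(144.76975540046718)] ctr [558.6  17.7]
scene tray F,F,R,R
[575.2 102.5]
[496.7  66.9]
[623.9 -28.6]
[548.4 -62.4]
sides [np.float64(86.24185568521803), np.float64(82.75721834201589), np.float64(139.7816879751713), np.float64(139.2424671332415)] ctr [561.1  19.6]
legs top [ 638.7 -116.6] [ 525.2 -130.6] dir pts [ 529.3 -142. ] [ 540.6 -240. ]
legs top edge dirs [ 519.6 -152.6] [ 533.3 -249.1]
legs scene tips [ 537.4 -130.7] [ 645.5 -116. ] tops lines [ 521.5 -134.3] [ 526.2 -186.6] [ 632.4 -120.1] [ 644.7 -224.3]
```

```bash
python3 - <<'E'
import cv2,numpy as np
t=cv2.imread("pics/top0.png");s=cv2.imread("pics/scene0.png")
def f(im,r,k,n):
    x0,y0,x1,y1=r
    c=cv2.resize(im[y0:y1,x0:x1],None,fx=k,fy=k,interpolation=cv2.INTER_CUBIC); c=np.clip(c.astype(float)*1.8,0,255).astype(np.uint8)
    for x in range(x0,x1,10): cv2.putText(c,str(x),(int((x-x0+.5)*k),8),0,.3,(0,0,255)); cv2.line(c,(int((x-x0+.5)*k),0),(int((x-x0+.5)*k),c.shape[0]),(0,200,0) ,1) 
    for y in range(y0,y1,10): cv2.putText(c,str(y),(0,int((y-y0+.5)*k)),0,.3,(0,0,255)); cv2.line(c,(0,int((y-y0+.5)*k)),(c.shape[1],int((y-y0+.5)*k)),(0,200,0),1)
    cv2.imwrite(n,c)
f(t,(345,175,425,235),9,"pics/l1.png")
f(s,(145,195,215,265),8.5,"pics/l2.png")
E
```

```text
(no output)
```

View pics/l1.png

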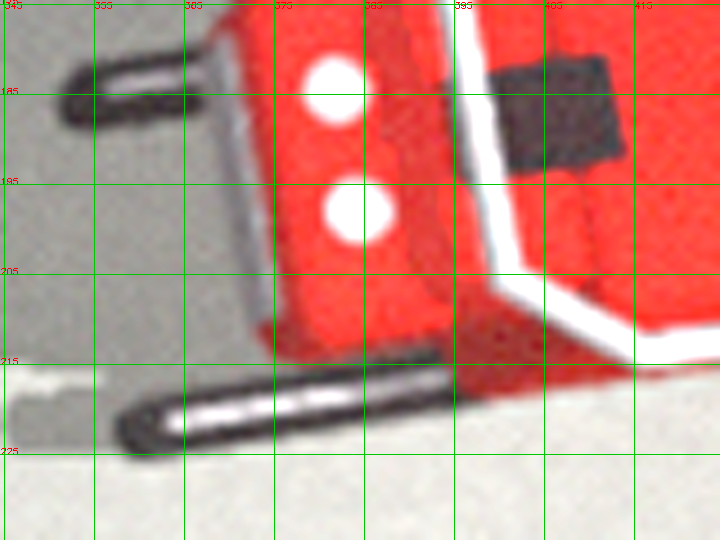

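View pics/l2.png

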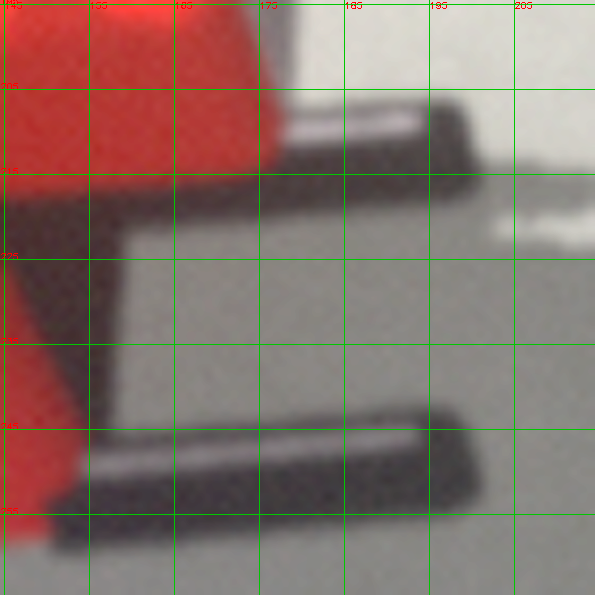

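```bash
cat >> h.py <<'E'
def t9(x,y,z,x0=345,y0=175,k=9,n="top"): return ray(n,x0+x/k-.5,y0+y/k-.5,z)
def s8(x,y,z): return t9(x,y,z,145,195,8.5,"scene")
E
python3 - <<'E'
from h import *
np.set_printoptions(precision=1,suppress=True)
L=[("T A in",t9(190,394,30),t9(400,358,30),-47),("T A out",t9(190,453,0),t9(430,410,0),-67),("T B out",t9(100,63,30),t9(200,46,30),67),("T B in",t9(100,130,0),t9(195,112,0),47),
("S A out",s8(300,107,30),s8(440,98,30),-67),("S A in",s8(150,232,0),s8(440,203,0),-47),("S B in",s8(200,423,30),s8(430,405,30),47),("S B out",s8(100,550,0),s8(440,515,0),67)]
for n,a,b,o in L:
    d=a-b; d*=-np.sign(d[1]); 
    print(n,a,b,"ang %.1f"%np.degrees(np.arctan2(d[1],d[0])))
for th in (-83,-82.5,-84):
    r=np.radians(th); ex=np.array([np.cos(r),np.sin(r)]); nrm=np.array([-np.sin(r),np.cos(r)]) # machine +y
    print(th,[(n,round(float(nrm@(a+b)/2-o),1)) for n,a,b,o in L])
    print(" tips along x", [ex@p for p in (t9(115,430,0),t9(57,110,0),s8(483,185,0),s8(483,490,0))])
E
```

```text
T A in [ 536.9 -154.4] [ 546.9 -224.8] ang -81.9
T A out [ 519.5 -157.8] [ 531.9 -239.7] ang -81.4
T B out [ 649.3 -129.3] [ 654.1 -163.1] ang -81.9
T B in [ 631.  -132.2] [ 636.3 -164.9] ang -80.8
S A out [ 522.9 -186.7] [ 518.6 -143.6] ang -84.2
S A in [ 550.5 -235.5] [ 537.6 -145.9] ang -81.8
S B in [ 638.3 -196.4] [ 630.9 -130.5] ang -83.6
S B out [ 664.2 -227.9] [ 650.5 -129.8] ang -82.1
-83 [('T A in', 561.8), ('T A out', 564.6), ('T B out', 562.0), ('T B in', 563.8), ('S A out', 563.7), ('S A in', 563.8), ('S B in', 562.9), ('S B out', 563.6)]
 tips along x [np.float64(196.11768977494026), np.float64(194.70524061936604), np.float64(196.92982893203532), np.float64(195.5481672969125)]
-82.5 [('T A in', 559.5), ('T A out', 562.3), ('T B out', 560.0), ('T B in', 561.8), ('S A out', 561.7), ('S A in', 561.5), ('S B in', 560.8), ('S B out', 561.4)]
 tips along x [np.float64(200.54263245725002), np.float64(200.10122178588082), np.float64(201.37397232551038), np.float64(200.97332693825487)]
-84 [('T A in', 566.1), ('T A out', 569.0), ('T B out', 565.8), ('T B in', 567.6), ('S A out', 567.6), ('S A in', 568.1), ('S B in', 567.0), ('S B out', 568.0)]
 tips along x [np.float64(187.22333716007464), np.float64(183.8692076666543), np.float64(187.9968908191341), np.float64(184.6535870450979)]
```

Request:
{"method": "jog_arm", "body": {"deltas": [[0.02,0.04,0,0.08,0.054],[0.02,0.04,0,0.08,0.054],[0.02,0.04,0,0.08,0.054],[0.02,0.04,0,0.08,0.054],[0.02,0.04,0,0.08,0.054],[0.02,0.04,0,0.08,0.054],[0.02,0.04,0,0.08,0.054],[0.02,0.04,0,0.08,0.054]]}}

```text
time: 1.1
tool_pos: [345.4, -301.6, 186.6]
orientation: [[0.597, 0.802, -0.0], [0.802, -0.597, 0.0], [-0.0, -0.0, -1.0]]
wrist_force: [-0.2, -0.7, 0.3]
finger_gap: 54.1
```

Request:
{"method": "jog_arm", "body": {"deltas": [[0.011,0.027,0,0.064,0.054],[0.011,0.027,0,0.064,0.054],[0.011,0.027,0,0.064,0.054],[0.011,0.027,0,0.064,0.054],[0.011,0.027,0,0.064,0.054],[0.011,0.027,0,0.064,0.054],[0.011,0.027,0,0.064,0.054],[0.011,0.027,0,0.064,0.054]]}}

```text
time: 2.1
tool_pos: [433.8, -85.2, 186.9]
orientation: [[0.125, 0.992, 0.0], [0.992, -0.125, 0.0], [0.0, 0.0, -1.0]]
wrist_force: [0.7, -0.9, 0.0]
finger_gap: 53.7
```

Request:
{"method": "jog_arm", "body": {"deltas": [[0.01,0.027,0,0.064,0.054],[0.01,0.027,0,0.064,0.054],[0.01,0.027,0,0.064,0.054],[0.01,0.027,0,0.064,0.054],[0.01,0.027,0,0.064,0.054],[0.01,0.027,0,0.064,0.054],[0.01,0.027,0,0.064,0.054],[0.01,0.027,0,0.064,0.054]]}}

```text
time: 3.1
tool_pos: [513.7, 130.8, 186.8]
orientation: [[-0.376, 0.926, -0.0], [0.926, 0.376, 0.0], [0.0, 0.0, -1.0]]
wrist_force: [-0.7, 0.2, 0.5]
finger_gap: 53.8
```

Request:
{"method": "jog_arm", "body": {"deltas": [[0,0,-0.03,0,0.054],[0,0,-0.03,0,0.054],[0,0,-0.03,0,0.054],[0,0,-0.03,0,0.054],[0,0,-0.03,0,0.054],[0,0,-0.015,0,0.054],[0,0,-0.01,0,0.054],[0,0,0,0,0.054]]}}

```text
time: 4.1
tool_pos: [513.2, 129.3, 11.8]
orientation: [[-0.373, 0.928, -0.0], [0.928, 0.373, 0.0], [0.0, -0.0, -1.0]]
wrist_force: [-0.2, 0.7, -0.1]
finger_gap: 54.1
```

```bash
python3 - <<'E'
from bench import eyes
import cv2,numpy as np
a=eyes.camera("top");b=eyes.camera("scene")
cv2.imwrite("pics/top1.png",a[:,:,::-1]);cv2.imwrite("pics/scene1.png",b[:,:,::-1])
def f(im,r,k,n):
    x0,y0,x1,y1=r;im=im[:,:,::-1]
    c=cv2.resize(im[y0:y1,x0:x1],None,fx=k,fy=k,interpolation=cv2.INTER_CUBIC); return np.clip(c.astype(float)*1.7,0,255).astype(np.uint8)
A=f(a,(255,170,400,270),5.4,0);B=f(b,(190,170,320,270),5.4,0)
cv2.imwrite("pics/a1.png",A);cv2.imwrite("pics/b1.png",B)
E
```

```text
(no output)
```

View pics/a1.png

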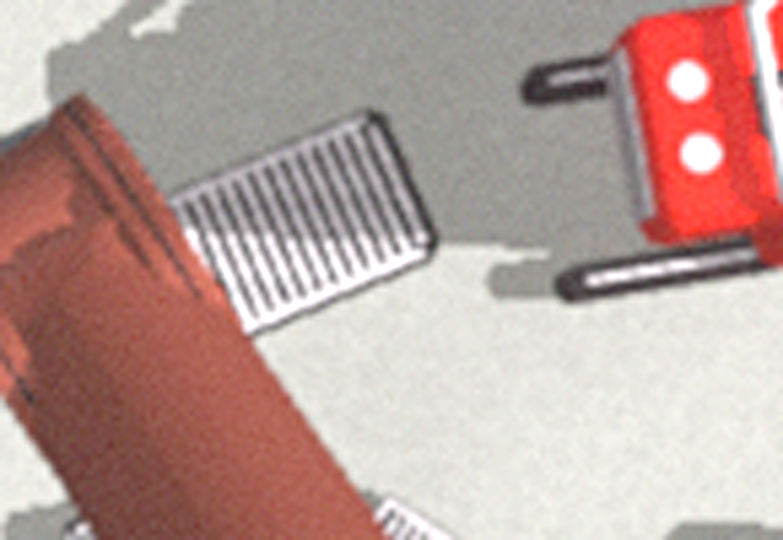

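View pics/b1.png

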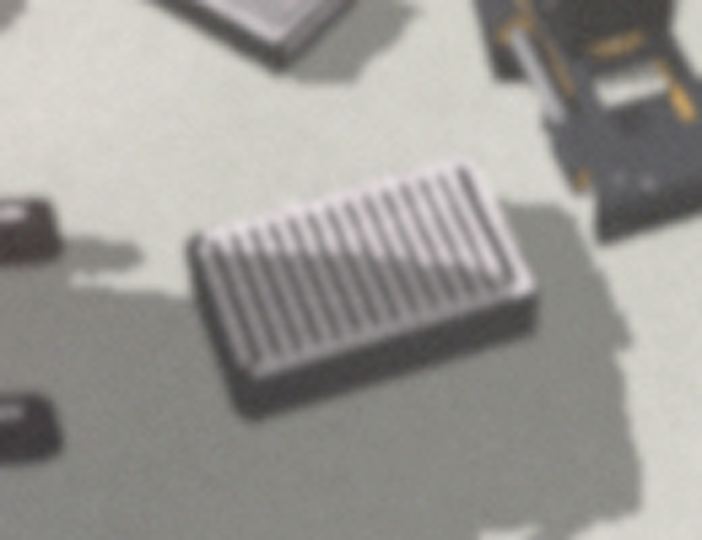

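```bash
cat >> h.py <<'E'
def g(n,x0,y0,k): return lambda x,y,z: ray(n,x0+x/k-.5,y0+y/k-.5,z)
TH=np.radians(-82.2); O=np.array([582.6,-125.4]); EX=np.array([np.cos(TH),np.sin(TH)]); EY=np.array([-np.sin(TH),np.cos(TH)])
def M(p): d=np.asarray(p)[:2]-O; return np.array([EX@d,EY@d])
def ln(name,a,b):
    a,b=M(a),M(b); d=b-a; print(name,a.round(1),b.round(1),"ang %.1f len %.1f"%(np.degrees(np.arctan2(d[1],d[0])),np.hypot(*d)))
E
python3 - <<'E'
from h import *
a=g("top",255,170,5.4); b=g("scene",190,170,5.4)
ln("S lowx top",b(205,233,38),b(463,162,38))
ln("S highx top",b(262,377,38),b(530,297,38))
ln("S highx bot",b(265,418,0),b(520,340,0))
ln("S rear bot",b(190,270,0),b(232,403,0))
ln("S front",b(470,160,38),b(537,295,38))
ln("T upper",a(180,193,38),a(360,113,38))
ln("T lower",a(250,330,38),a(425,260,38))
ln("T lower bot",a(250,335,0),a(425,264,0))
ln("T rear",a(387,120,36),a(437,240,36))
E
```

```text
S lowx top [-72.6 -28.5] [-200.9  -57.3] ang -167.4 len 131.5
S highx top [-95.1  56.3] [-223.    26.6] ang -166.9 len 131.3
S highx bot [-93.6  55.1] [-219.2   25.5] ang -166.7 len 129.1
S rear bot [-61.5 -34.8] [-78.5  45. ] ang 102.0 len 81.6
S front [-204.5  -58.1] [-226.4   25.9] ang 104.6 len 86.8
T upper [-201.1   26.7] [-95.1  54.6] ang 14.7 len 109.7
T lower [-175.4  -54.6] [-73.7 -32.2] ang 12.4 len 104.2
T lower bot [-174.8  -54.8] [-70.5 -31.3] ang 12.7 len 107.0
T rear [-80.8  48.5] [-65.  -22.2] ang -77.4 len 72.4
```

Request:
{"method": "jog_arm", "body": {"deltas": [[0.004,-0.006,0,-0.009,0.054],[0.003,-0.006,0,-0.008,0.054],[0.003,-0.006,0,0,0.054],[0.002,-0.005,0,0,0.054],[0.002,-0.004,0,0,0.054],[0.002,-0.004,0,0,0.054],[0.002,-0.003,0,0,0.054],[0,0,0,0,0.054]]}}

```text
time: 5.2
tool_pos: [531.2, 94.7, 11.8]
orientation: [[-0.357, 0.934, -0.0], [0.934, 0.357, 0.0], [0.0, -0.0, -1.0]]
wrist_force: [0.5, 0.4, -0.1]
finger_gap: 54.2
```

```bash
cat >> h.py <<'E'
def pose():
    from bench import readout
    s=readout.observe(); R=s['orientation']; yt=R[:,1]; 
    ang=np.degrees(np.arctan2(yt[1],yt[0]))-90-(-82.2)
    return M(s['tool_pos']),ang,s['tool_pos'],s['wrist_force']
E
python3 -c "
from h import *
print(pose())"
```

```text
(array([-225.06272542,  -21.01143165]), np.float64(13.089746620730239), array([531.23845285,  94.72883071,  11.83113069]), array([ 0.51809572,  0.44462017, -0.1119401 ]))
```

```bash
cat >> h.py <<'E'
def plan(segs,L=84.5,start=None):
    # segs: (ds, dheading deg) per row; COM unicycle
    p,a,_,_=pose(); 
    if start: a=start
    u=lambda a:np.array([np.cos(np.radians(a)),np.sin(np.radians(a))])
    c=p+L*u(a); t=p; rows=[]
    for ds,dh in segs:
        c=c+ds*u(a+dh/2); a+=dh; t2=c-L*u(a); d=t2-t; w=d[0]*EX+d[1]*EY; rows.append([round(float(x),2) for x in w]+[round(float(np.radians(dh)),4)]); t=t2
    print("COM end",c,"heading",a); 
    for r in rows: print(r)
E
python3 - <<'E'
from h import *
plan([(4,0)]+[(4.9,-1.87)]*7)
E
```

```text
COM end [-104.85834482    2.93294396] heading -0.0002533792697638759
[1.43, -3.74, 0.0]
[4.26, -3.66, -0.0326]
[4.14, -3.8, -0.0326]
[4.02, -3.94, -0.0326]
[3.89, -4.06, -0.0326]
[3.75, -4.19, -0.0326]
[3.61, -4.31, -0.0326]
[3.47, -4.42, -0.0326]
```

Request:
{"method": "jog_arm", "body": {"deltas": [[0.0014,-0.0037,0,0,0.054],[0.0043,-0.0037,0,-0.0326,0.054],[0.0041,-0.0038,0,-0.0326,0.054],[0.004,-0.0039,0,-0.0326,0.054],[0.0039,-0.0041,0,-0.0326,0.054],[0.0038,-0.0042,0,-0.0326,0.054],[0.0036,-0.0043,0,-0.0326,0.054],[0.0035,-0.0044,0,-0.0326,0.054]]}}

```text
time: 6.2
tool_pos: [559.9, 62.6, 11.8]
orientation: [[-0.134, 0.991, -0.0], [0.991, 0.134, -0.0], [0.0, -0.0, -1.0]]
wrist_force: [-0.1, -0.3, -0.6]
finger_gap: 54.3
```

```bash
cat > shot.py <<'E'
import sys,cv2,numpy as np
from bench import eyes
from h import *
i=sys.argv[1]
def f(im,r,k,n):
    x0,y0,x1,y1=r;im=im[:,:,::-1]
    c=cv2.resize(im[y0:y1,x0:x1],None,fx=k,fy=k,interpolation=cv2.INTER_CUBIC); cv2.imwrite(n,np.clip(c.astype(float)*1.8,0,255).astype(np.uint8))
f(eyes.camera("top"),(290,170,410,250),6.5,f"pics/a{i}.png")
f(eyes.camera("scene"),(160,185,290,270),6,f"pics/b{i}.png")
print(pose())
E
python3 shot.py 2
```

```text
(array([-188.85081107,    3.17246574]), np.float64(-0.08923897926769087), array([560.11311765,  62.13408625,  11.83332883]), array([-0.46638737, -0.10761839, -0.17513362]))
```

View pics/a2.png

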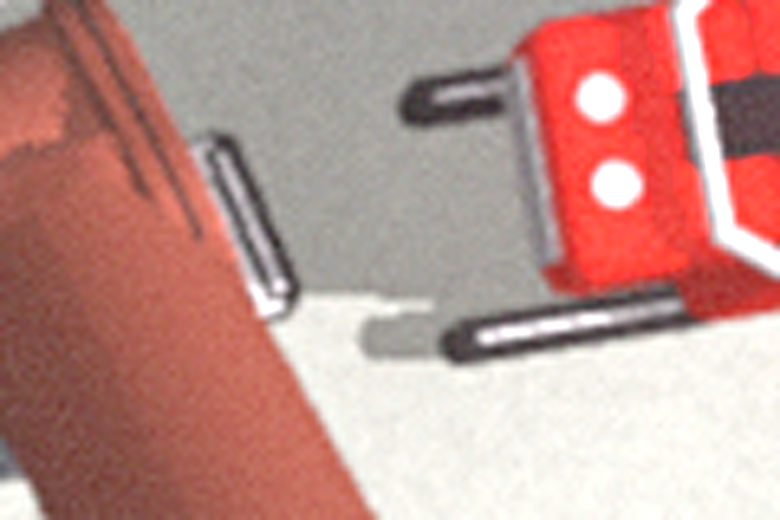

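View pics/b2.png

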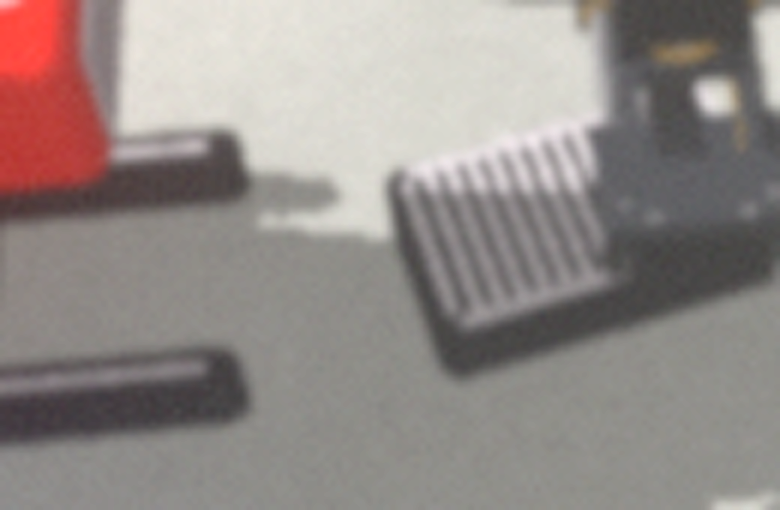

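```bash
python3 - <<'E'
from h import *
a=g("top",290,170,6.5); b=g("scene",160,185,6)
ln("S lowx top",b(405,165,38),b(570,118,38))
ln("S highx bot",b(470,376,0),b(740,290,0))
ln("S rear bot",b(398,225,0),b(437,355,0))
ln("S rear top",b(393,180,37),b(445,325,37))
ln("T rear",a(237,145,36),a(296,283,36))
E
```

```text
S lowx top [-71.5 -30.8] [-144.7  -48.1] ang -166.7 len 75.2
S highx bot [-91.6  55.7] [-211.3   25.7] ang -166.0 len 123.4
S rear bot [-64.3 -26.3] [-78.2  43.6] ang 101.3 len 71.2
S rear top [-66. -24.] [-84.5  52.6] ang 103.6 len 78.8
T rear [-81.4  48.3] [-65.7 -19.3] ang -76.9 len 69.4
```

```bash
python3 - <<'E'
from h import *
import cv2
from bench import eyes,readout
s=readout.observe();R=s['orientation'];p=s['tool_pos']
im=eyes.camera("scene")[:,:,::-1].copy()
i=eyes.camera_info("scene")
def pr(P):
    c=i['rotation'].T@(np.array(P)-i['eye']); return (i['cx']+i['fx']*c[0]/-c[2], i['cy']-i['fy']*c[1]/-c[2])
k=5;x0,y0=190,130
c=cv2.resize(im[y0:y0+115,x0:x0+150],None,fx=k,fy=k,interpolation=cv2.INTER_CUBIC);c=np.clip(c*1.7,0,255).astype(np.uint8)
for q in (p,p+R[:,1]*27,p-R[:,1]*27,p-R[:,2]*70,p-R[:,2]*70+R[:,1]*95,p-R[:,2]*70-R[:,1]*95):
    u,v=pr(q); cv2.circle(c,(int((u-x0+.5)*k),int((v-y0+.5)*k)),4,(0,255,0),-1); print(q.round(),u,v)
cv2.imwrite("pics/d3.png",c)
E
```

```text
[560.  62.  12.] 273.3335947718231 224.0560235290616
[587.  66.  12.] 274.48634284669726 232.61204082514132
[533.  59.  12.] 272.2165760462805 215.76519941570956
[560.  62.  82.] 273.18100492966215 208.0747318702311
[654.  75.  82.] 277.6660078451617 240.437754594548
[466.  49.  82.] 269.1933200360095 179.30027190617926
```

View pics/d3.png

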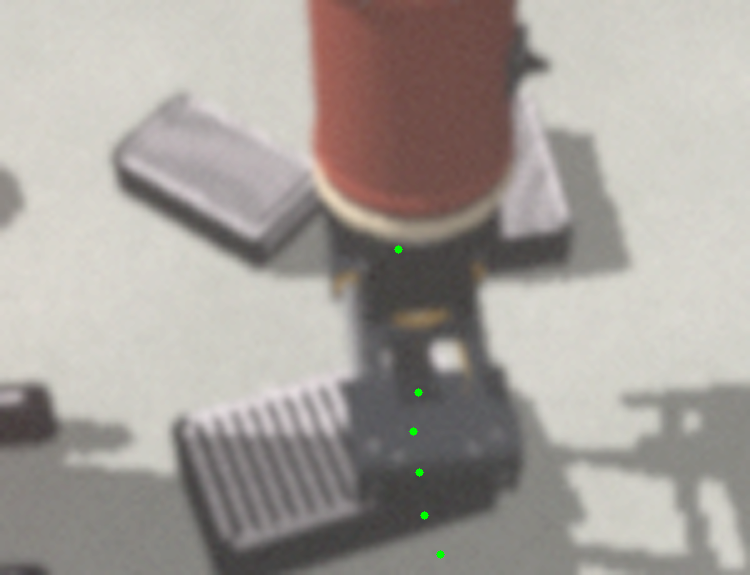

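```bash
python3 - <<'E'
import cv2,numpy as np
from bench import eyes
for n,(x0,y0,w,h) in (("scene",(225,150,100,100)),("top",(230,130,160,120))):
    im=eyes.camera(n)[:,:,::-1]
    k=min(780//w,590//h)
    c=cv2.resize(im[y0:y0+h,x0:x0+w],None,fx=k,fy=k,interpolation=cv2.INTER_CUBIC).astype(float)
    c=255*np.clip(c/255*1.3,0,1)**.5
    cv2.imwrite(f"pics/e_{n}.png",c.astype(np.uint8))
E
```

```text
(no output)
```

View pics/e_scene.png

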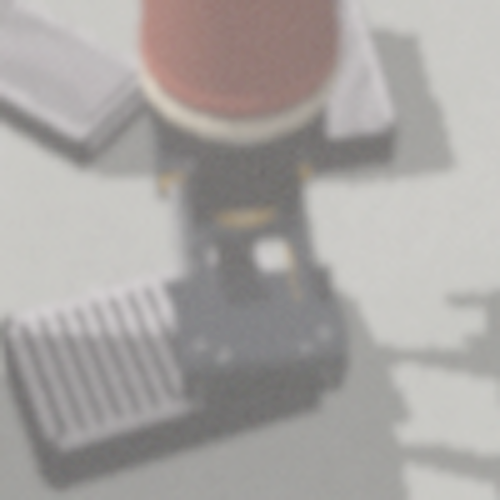

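View pics/e_top.png

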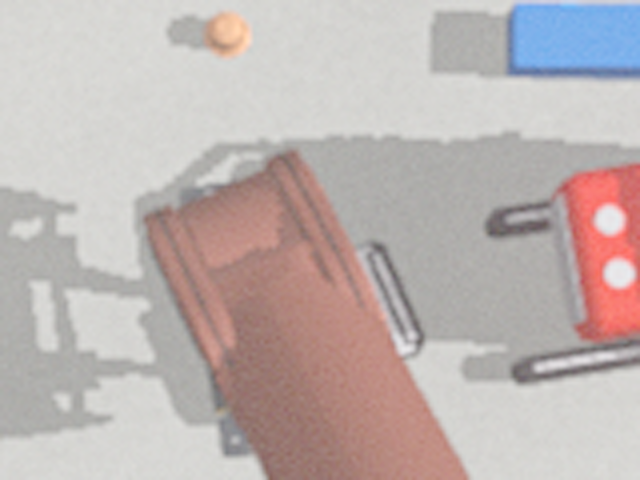

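```bash
python3 - <<'E'
from h import *
for z in (70,100,130,160):
    print(z, ray("top",280,177,z).round(), ray("top",288.8,241,z).round())
i=eyes.camera_info("top")
print(pose())
b=g("scene",225,150,5)
for z in (70,82,100): print(z,b(345,340,z).round(),b(175,285,z).round(),b(185,390,z).round(), b(330,390,z).round())
E
```

```text
70 [663.  98.] [473.  77.]
100 [657.  98.] [472.  77.]
130 [652.  97.] [470.  77.]
160 [647.  96.] [469.  77.]
(array([-189.81588425,    2.75079565]), np.float64(0.06341758997795921), array([559.56437346,  63.03300322,  11.82796994]), array([-0.11963083, -0.04567005, -0.55306452]))
70 [579. 113.] [547.  27.] [611.  35.] [609. 105.]
82 [588. 112.] [556.  28.] [619.  36.] [617. 105.]
100 [601. 112.] [570.  29.] [631.  37.] [630. 104.]
```

```bash
python3 - <<'E'
import cv2,numpy as np
im=cv2.imread("pics/scene1.png")
c=cv2.resize(im[110:235,240:380],None,fx=4.7,fy=4.7,interpolation=cv2.INTER_CUBIC).astype(float)
c=255*np.clip(c/255*1.3,0,1)**.6
cv2.imwrite("pics/e1.png",c.astype(np.uint8))
E
```

```text
(no output)
```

View pics/e1.png

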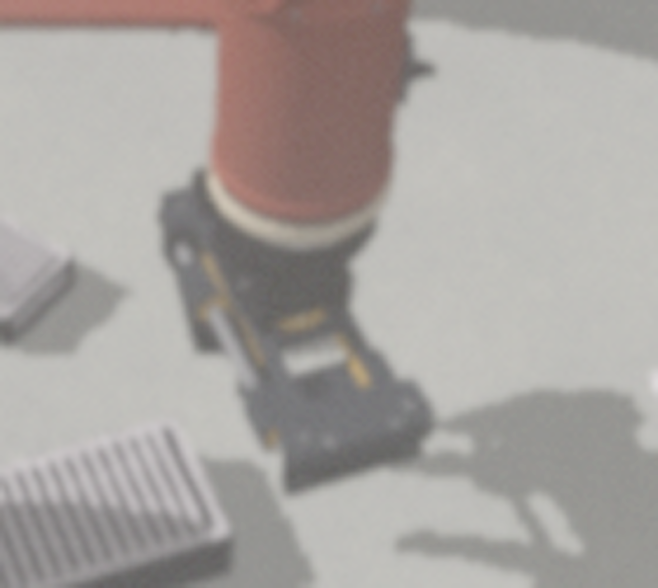

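```bash
python3 - <<'E'
from h import *
e=g("scene",240,110,4.7)
print("finger shadow tips",e(398,545,0).round(),e(410,465,0).round(),e(440,440,0).round())
print("fingers real", [(np.array([513.2,129.3])+s*np.array([.928,.373])).round() for s in (27,42,-27,-42)])
print("tray shadow corner", e(215,460,0).round(), e(285,490,0).round())
for z in (82,100,120,140): print(z,e(290,490,z).round(),e(432,435,z).round())
a=g("top",290,170,6.5)
print("leg tip shadow",a(362,340,0),"leg tip top",a(440,345,30))
E
```

```text
finger shadow tips [554. 197.] [497. 207.] [478. 226.]
fingers real [array([538., 139.]), array([552., 145.]), array([488., 119.]), array([474., 114.])]
tray shadow corner [496.  93.] [517. 134.]
82 [576. 131.] [538. 208.]
100 [589. 130.] [552. 205.]
120 [604. 129.] [568. 201.]
140 [618. 127.] [584. 198.]
leg tip shadow [530.50211978 -95.97842429] leg tip top [ 524.65484483 -128.60465181]
```

```bash
python3 - <<'E'
import cv2,numpy as np
im=cv2.imread("pics/top1.png")
c=cv2.resize(im[130:290,200:350],None,fx=3.7,fy=3.7,interpolation=cv2.INTER_CUBIC).astype(float)
c=255*np.clip(c/255*1.3,0,1)**.6
cv2.imwrite("pics/e2.png",c.astype(np.uint8))
E
```

View pics/e2.png

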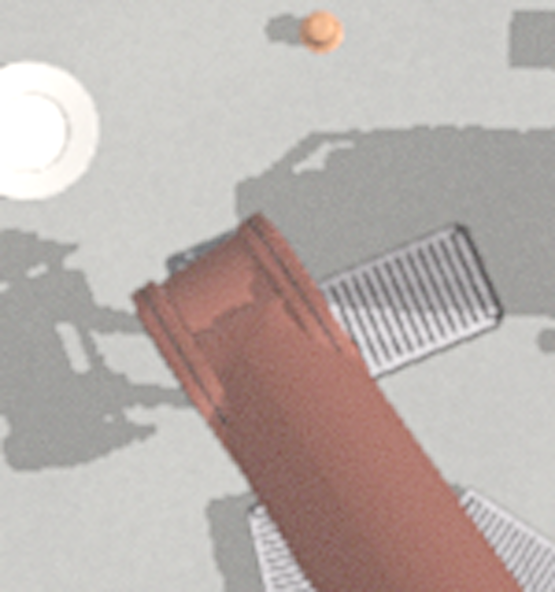

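```bash
python3 - <<'E'
from h import *
e=g("top",200,130,3.7)
for p in ((75,245),(75,310),(145,320),(140,310),(195,395),(155,432),(72,350)): print(p,e(*p,0).round())
e=g("scene",240,110,4.7)
for p in ((398,545),(430,545),(530,540),(555,525),(420,465),(470,440),(610,395)): print("S",p,e(*p,0).round())
E
```

```text
(75, 245) [622. 286.]
(75, 310) [567. 287.]
(145, 320) [557. 229.]
(140, 310) [566. 233.]
(195, 395) [494. 189.]
(155, 432) [465. 222.]
(72, 350) [534. 290.]
S (398, 545) [554. 197.]
S (430, 545) [553. 215.]
S (530, 540) [549. 272.]
S (555, 525) [538. 288.]
S (420, 465) [497. 213.]
S (470, 440) [478. 244.]
S (610, 395) [442. 331.]
```

The tray has not moved. The rear corners are at the same pixels as before, although the fingers went 28 mm past its front face with no force. The finger shadows and the body's height also suggest the tips are about 40–50 mm up, not at the reported 12 mm. So the reported z seems to read low. I'll back off and find the worktop by touch.

Request:
{"method": "jog_arm", "body": {"deltas": [[0,0,0.01,0,0.054],[-0.007,0.012,0.01,0.038,0.054],[-0.007,0.012,0,0.038,0.054],[-0.008,0.012,0,0.038,0.054],[-0.008,0.012,0,0.038,0.054],[-0.008,0.012,0,0.038,0.054],[-0.008,0.01,0,0.038,0.054],[-0.002,0,-0.02,0,0.054]]}}

```text
time: 7.45
tool_pos: [512.2, 134.5, 12.8]
orientation: [[-0.36, 0.933, 0.003], [0.933, 0.36, 0.001], [-0.0, 0.003, -1.0]]
wrist_force: [-0.3, -0.6, -0.4]
finger_gap: 54.1
```

Request:
{"method": "jog_arm", "body": {"deltas": [[0,0,-0.003,0,0.054],[0,0,-0.003,0,0.054],[0,0,-0.003,0,0.054],[0,0,-0.002,0,0.054],[0,0,-0.001,0,0.054],[0,0,0,0,0.054],[0,0,0,0,0.054],[0,0,0,0,0.054]]}}

```text
time: 8.45
tool_pos: [511.8, 132.8, -0.1]
orientation: [[-0.357, 0.934, 0.0], [0.934, 0.357, -0.0], [-0.0, 0.0, -1.0]]
wrist_force: [-0.6, 0.1, 0.1]
finger_gap: 54.1
```

```bash
python3 shot.py 4; python3 - <<'E'
import cv2,numpy as np
from bench import eyes
im=eyes.camera("scene")[:,:,::-1]; cv2.imwrite("pics/scene4.png",im)
c=cv2.resize(im[110:245,230:380],None,fx=4.3,fy=4.3,interpolation=cv2.INTER_CUBIC).astype(float)
c=255*np.clip(c/255*1.3,0,1)**.6
cv2.imwrite("pics/e4.png",c.astype(np.uint8))
E
```

```text
(array([-265.48301174,  -35.15720418]), np.float64(13.100785320137305), array([ 5.11737897e+02,  1.32855340e+02, -1.06883772e-01]), array([-0.48458004, -0.18178562, -0.03791629]))
```

View pics/e4.png

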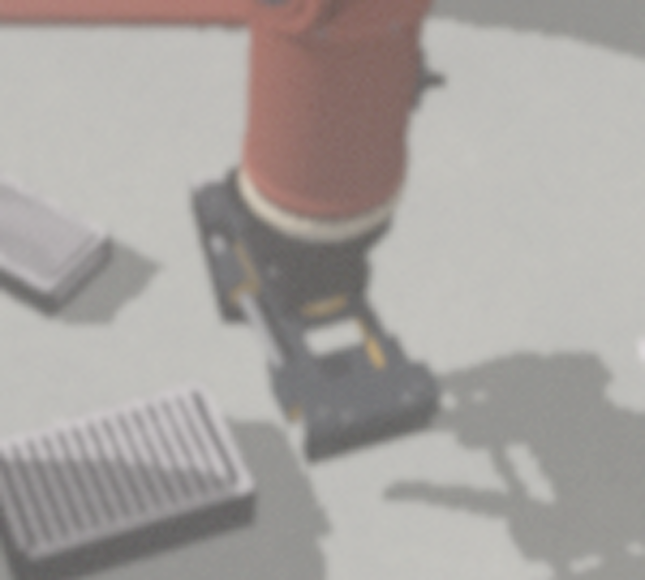

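```bash
python3 - <<'E'
from h import *
e=g("scene",230,110,4.3); print(e(385,492,0))
E
```

```text
[549.14893025 183.71141099]
```

Request:
{"method": "jog_arm", "body": {"deltas": [[0,0,-0.003,0,0.054],[0,0,-0.003,0,0.054],[0,0,-0.002,0,0.054],[0,0,-0.002,0,0.054],[0,0,0,0,0.054],[0,0,0,0,0.054],[0,0,0,0,0.054],[0,0,0,0,0.054]]}}

```text
time: 9.6
tool_pos: [511.8, 132.8, -10.1]
orientation: [[-0.357, 0.934, 0.0], [0.934, 0.357, -0.0], [-0.0, 0.0, -1.0]]
wrist_force: [0.5, 0.5, -0.2]
finger_gap: 54.0
```

Request:
{"method": "jog_arm", "body": {"deltas": [[0,0,-0.003,0,0.054],[0,0,-0.002,0,0.054],[0,0,-0.002,0,0.054],[0,0,-0.001,0,0.054],[0,0,0,0,0.054],[0,0,0,0,0.054],[0,0,0,0,0.054],[0,0,0,0,0.054]]}}

```text
time: 10.6
tool_pos: [511.8, 132.8, -18.1]
orientation: [[-0.357, 0.934, 0.0], [0.934, 0.357, -0.0], [-0.0, 0.0, -1.0]]
wrist_force: [0.3, -0.7, -0.4]
finger_gap: 54.2
```

```bash
python3 - <<'E'
import cv2,numpy as np
from bench import eyes
im=eyes.camera("scene")[:,:,::-1]
c=cv2.resize(im[190:245,270:380],None,fx=7,fy=7,interpolation=cv2.INTER_CUBIC).astype(float)
c=255*np.clip(c/255*1.3,0,1)**.6
cv2.imwrite("pics/e5.png",c.astype(np.uint8))
E
```

```text
(no output)
```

View pics/e5.png

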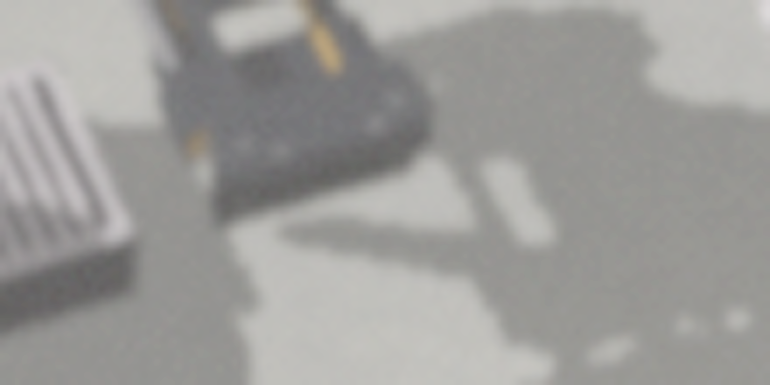

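```bash
python3 - <<'E'
from h import *
e=g("scene",270,190,7); print(e(280,232,0))
E
```

```text
[545.5130552  158.41227952]
```

Request:
{"method": "jog_arm", "body": {"deltas": [[0.004,0.001,-0.002,0,0.054],[0.003,-0.007,-0.002,0,0.054],[0.003,-0.007,0,0,0.054],[0.003,-0.007,0,0,0.054],[0.002,-0.006,0,0,0.054],[0.002,-0.005,0,0,0.054],[0.001,-0.003,0,0,0.054],[0,0,0,0,0.054]]}}

```text
time: 11.65
tool_pos: [529.7, 98.8, -22.1]
orientation: [[-0.357, 0.934, -0.0], [0.934, 0.357, 0.0], [0.0, 0.0, -1.0]]
wrist_force: [-0.2, -0.0, 0.5]
finger_gap: 53.7
```

```bash
python3 - <<'E'
from h import *
print(pose())
plan([(4,0)]+[(4.9,-1.87)]*7)
E
```

```text
(array([-229.2774991,  -21.9595033]), np.float64(13.091073930914135), array([529.7271425 ,  98.77594054, -22.13842054]), array([-0.15632021, -0.00436733,  0.50656901]))
COM end [-109.07367323    1.98765695] heading 0.0010739309141323261
[1.43, -3.74, 0.0]
[4.26, -3.66, -0.0326]
[4.14, -3.8, -0.0326]
[4.02, -3.93, -0.0326]
[3.89, -4.06, -0.0326]
[3.75, -4.19, -0.0326]
[3.61, -4.31, -0.0326]
[3.47, -4.42, -0.0326]
```

Request:
{"method": "jog_arm", "body": {"deltas": [[0.0014,-0.0037,0,0,0.054],[0.0043,-0.0037,0,-0.0326,0.054],[0.0041,-0.0038,0,-0.0326,0.054],[0.004,-0.0039,0,-0.0326,0.054],[0.0039,-0.0041,0,-0.0326,0.054],[0,0,0,0,0.054],[0,0,0,0,0.054],[0,0,0,0,0.054]]}}

```text
time: 12.65
tool_pos: [547.3, 79.3, -22.2]
orientation: [[-0.232, 0.973, -0.0], [0.973, 0.232, -0.0], [-0.0, -0.0, -1.0]]
wrist_force: [0.4, -0.4, -1.0]
finger_gap: 54.1
```

```bash
python3 shot.py 6
```

```text
(array([-207.75230681,   -7.14257895]), np.float64(5.632471396734658), array([547.32828209,  79.46079013, -22.17364329]), array([-0.52820605,  0.45907468,  0.1952205 ]))
```

View pics/a6.png

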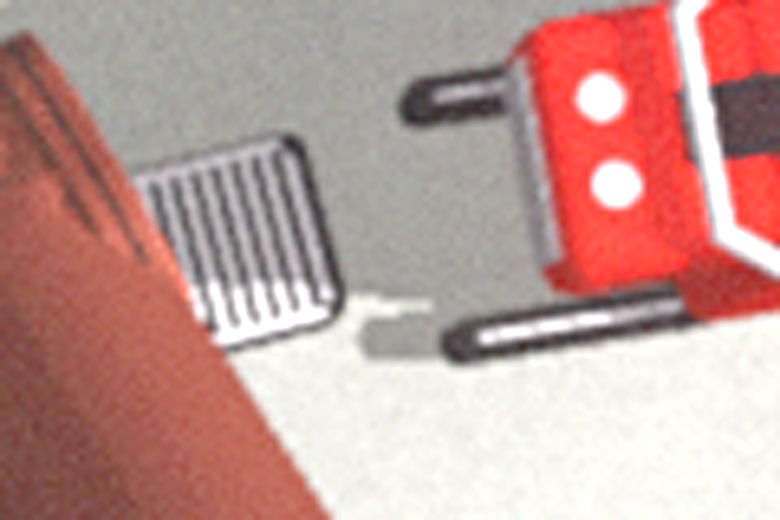

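View pics/b6.png

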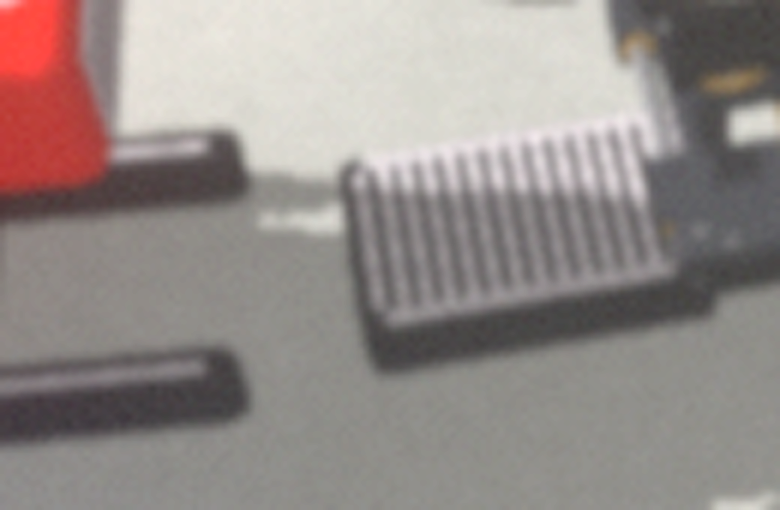

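Contact works now: the tray has moved and turned. Measuring it.

```bash
cat >> h.py <<'E'
A=g("top",290,170,6.5); B=g("scene",160,185,6)
E
python3 - <<'E'
from h import *
ln("S lowx top",B(362,154,38),B(600,122,38))
ln("S highx bot",B(395,370,0),B(700,315,0))
ln("S rear bot",B(352,215,0),B(372,350,0))
ln("S rear top",B(342,180,37),B(365,320,37))
ln("T up",A(150,170,38),A(280,138,38))
ln("T low",A(230,350,38),A(320,326,38))
ln("T rear",A(308,160,36),A(343,285,36))
E
```

```text
S lowx top [-53.2 -38.9] [-157.6  -44.3] ang -177.0 len 104.6
S highx bot [-60.1  49. ] [-192.4   36.5] ang -174.6 len 133.0
S rear bot [-44.1 -34.1] [-50.7  37.8] ang 95.2 len 72.2
S rear top [-44.1 -26.6] [-51.8  46.3] ang 96.0 len 73.3
T up [-123.2   43.2] [-61.4  48. ] ang 4.5 len 61.9
T low [-101.1  -44.9] [-58.5 -40.8] ang 5.6 len 42.8
T rear [-50.3  36.1] [-44.5 -23.7] ang -84.5 len 60.1
```

```bash
python3 - <<'E'
from h import *
plan([(4,-1.12)]*5,L=86.5)
E
```

```text
COM end [-101.70200052    2.3350677 ] heading 0.03247139673465771
[2.54, -3.52, -0.0195]
[2.47, -3.57, -0.0195]
[2.4, -3.62, -0.0195]
[2.33, -3.67, -0.0195]
[2.26, -3.71, -0.0195]
```

Request:
{"method": "jog_arm", "body": {"deltas": [[0.0025,-0.0035,0,-0.0195,0.054],[0.0025,-0.0036,0,-0.0195,0.054],[0.0024,-0.0036,0,-0.0195,0.054],[0.0023,-0.0037,0,-0.0195,0.054],[0.0023,-0.0037,0,-0.0195,0.054],[0,0,0,0,0.054],[0,0,0,0,0.054],[0,0,0,0,0.054]]}}

```text
time: 13.75
tool_pos: [559.4, 61.3, -22.1]
orientation: [[-0.136, 0.991, -0.0], [0.991, 0.136, -0.0], [-0.0, -0.0, -1.0]]
wrist_force: [0.5, 0.5, -0.2]
finger_gap: 53.8
```

```bash
python3 shot.py 7
```

```text
(array([-188.29544719,    2.34129169]), np.float64(0.04774499725147052), array([559.36500528,  61.47105741, -22.1626351 ]), array([-0.23650931,  0.08567013, -0.87498569]))
```

View pics/a7.png

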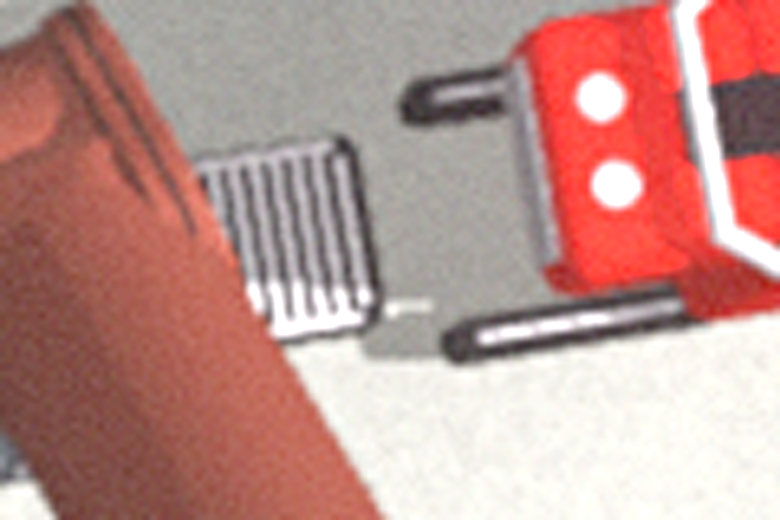

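View pics/b7.png

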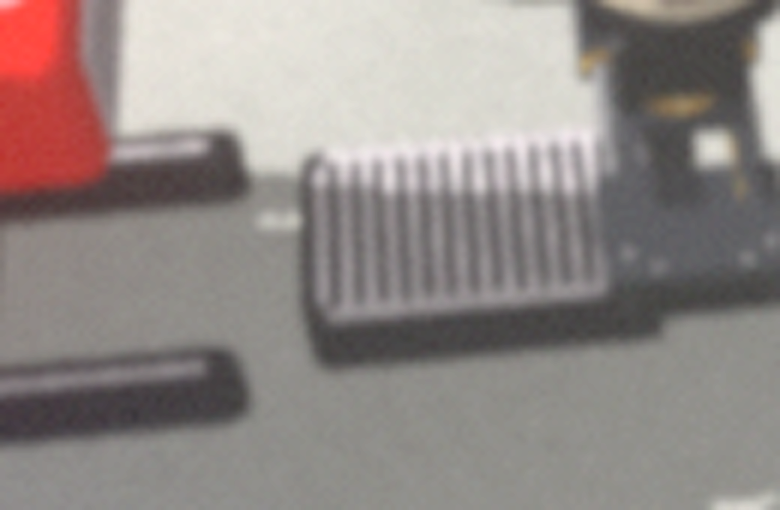

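```bash
python3 - <<'E'
from h import *
ln("S lowx top",B(322,149,38),B(580,130,38))
ln("S highx bot",B(340,366,0),B(655,335,0))
ln("S rear bot",B(308,210,0),B(318,350,0))
ln("T up",A(210,158,38),A(335,138,38))
ln("T low",A(285,342,38),A(360,327,38))
ln("T rear",A(361,160,36),A(381,290,36))
E
```

```text
S lowx top [-36.  -43.6] [-148.5  -40.9] ang 178.6 len 112.6
S highx bot [-36.8  44.2] [-172.    44.4] ang 179.9 len 135.1
S rear bot [-24.6 -39.1] [-27.7  35.1] ang 92.4 len 74.3
T up [-94.9  44.1] [-36.4  43.9] ang -0.2 len 58.5
T low [-75.6 -45.4] [-40.5 -44.2] ang 1.9 len 35.1
T rear [-26.1  32.1] [-27.7 -28.9] ang -91.5 len 60.9
```

Request:
{"method": "jog_arm", "body": {"deltas": [[0.0004,-0.003,0,0,0.054],[0.0005,-0.004,0,0,0.054],[0.0005,-0.004,0,0,0.054],[0.0006,-0.004,0,0,0.054],[0.0006,-0.004,0,0,0.054],[0.0005,-0.004,0,0,0.054],[0.0006,-0.004,0,0,0.054],[0.0004,-0.003,0,0,0.054]]}}

```text
time: 14.85
tool_pos: [563.6, 31.3, -22.1]
orientation: [[-0.136, 0.991, 0.0], [0.991, 0.136, 0.0], [0.0, 0.0, -1.0]]
wrist_force: [-0.4, 4.1, 0.7]
finger_gap: 53.8
```

```bash
python3 shot.py 8
```

```text
(array([-157.36449082,    2.42049618]), np.float64(0.010269501637495182), array([563.64128941,  30.83702847, -22.15418446]), array([ 1.07143188,  2.53012384, -0.14536177]))
```

View pics/a8.png

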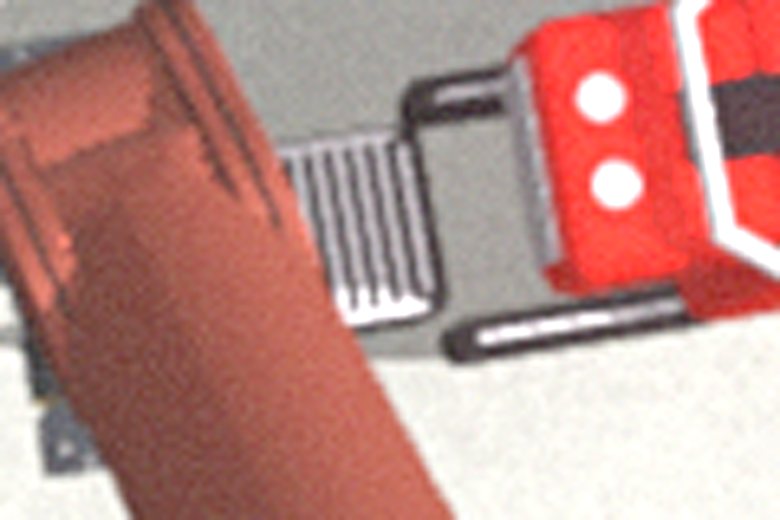

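View pics/b8.png

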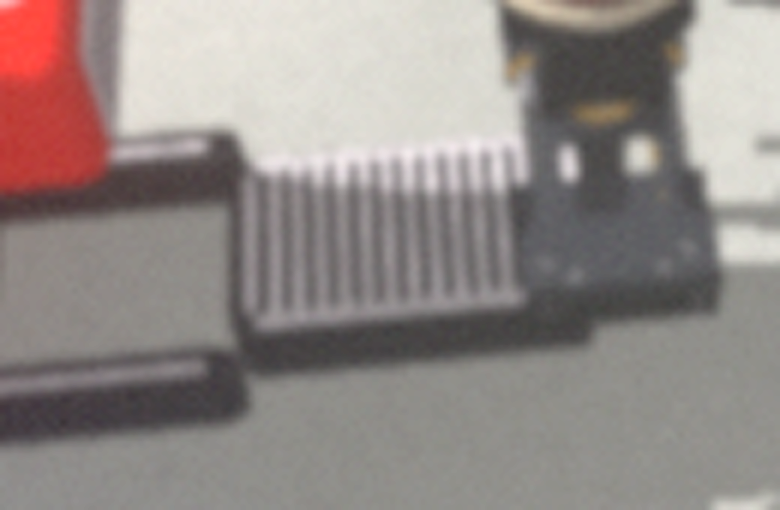

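```bash
python3 - <<'E'
from h import *
ln("S lowx top",B(260,160,38),B(510,140,38))
ln("S highx bot",B(275,372,0),B(580,342,0))
ln("S rear bot",B(236,220,0),B(246,350,0))
ln("T up",A(300,145,38),A(395,128,38))
ln("T low",A(350,328,38),A(420,313,38))
ln("T rear",A(424,160,36),A(444,290,36))
E
```

```text
S lowx top [ -9.1 -40.8] [-117.6  -39. ] ang 179.1 len 108.5
S highx bot [-9.3 44. ] [-139.6   44.2] ang 179.9 len 130.3
S rear bot [  7.4 -37.4] [ 3.  31.5] ang 93.7 len 69.1
T up [-52.9  43.3] [-8.3 44. ] ang 0.8 len 44.7
T low [-45.1 -43.9] [-12.2 -42.4] ang 2.7 len 32.9
T rear [ 2.6 27.3] [  0.8 -33.6] ang -91.6 len 60.9
```

Request:
{"method": "jog_arm", "body": {"deltas": [[0.0004,-0.003,0,0,0.054],[0.0005,-0.004,0,0,0.054],[0.0005,-0.004,0,0,0.054],[0.0006,-0.004,0,0,0.054],[0.0006,-0.004,0,0,0.054],[0.0005,-0.004,0,0,0.054],[0.0006,-0.004,0,0,0.054],[0.0004,-0.003,0,0,0.054]]}}

```text
time: 15.95
tool_pos: [567.6, 1.2, -22.1]
orientation: [[-0.136, 0.991, -0.0], [0.991, 0.136, -0.0], [-0.0, -0.0, -1.0]]
wrist_force: [-0.2, 3.7, 1.6]
finger_gap: 54.4
```

```bash
python3 shot.py 9
```

```text
(array([-127.04707692,    2.36541125]), np.float64(0.01018361109323962), array([567.70125932,   0.79264023, -22.15610682]), array([-0.03360219,  1.96870582,  0.87619928]))
```

View pics/b9.png

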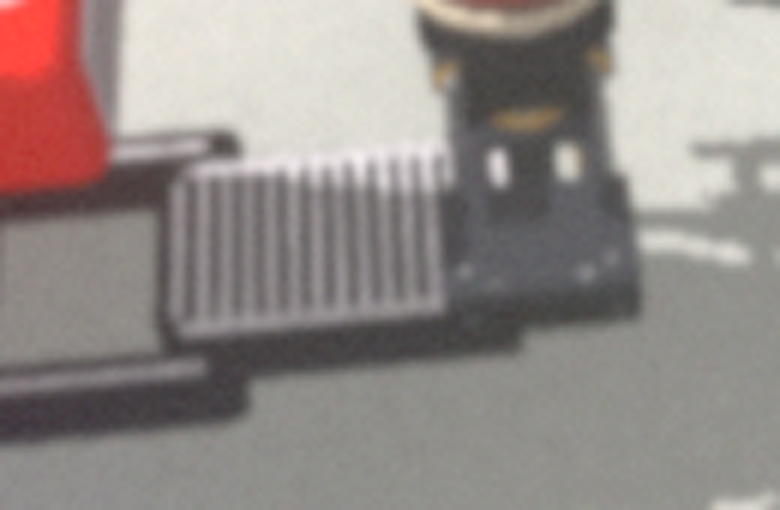

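View pics/a9.png

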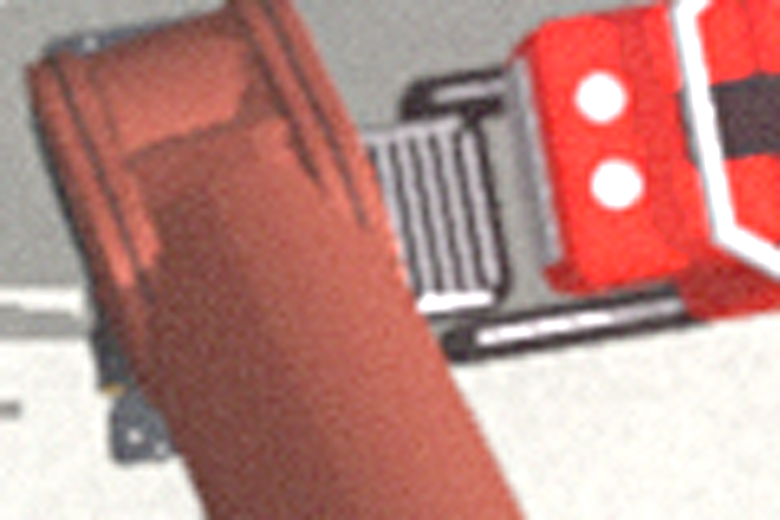

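```bash
python3 - <<'E'
from h import *
for z in (250,400):
  for p in ((345,130),(400,250),(455,390),(520,520)): print(z,p,A(*p,z).round(),M(A(*p,z)).round())
E
```

```text
250 (345, 130) [593. -66.] [-57.  19.]
250 (400, 250) [545. -86.] [-44. -32.]
250 (455, 390) [ 489. -105.] [-32. -90.]
250 (520, 520) [ 437. -129.] [ -17. -145.]
400 (345, 130) [571. -51.] [-75.  -1.]
400 (400, 250) [528. -69.] [-64. -46.]
400 (455, 390) [478. -86.] [-54. -98.]
400 (520, 520) [ 432. -106.] [ -39. -146.]
```

Request:
{"method": "jog_arm", "body": {"deltas": [[0.0005,-0.004,0,0,0.054],[0.0007,-0.005,0,0,0.054],[0.0007,-0.005,0,0,0.054],[0.0007,-0.005,0,0,0.054],[0.0007,-0.005,0,0,0.054],[0.0007,-0.005,0,0,0.054],[0.0007,-0.005,0,0,0.054],[0.0005,-0.004,0,0,0.054]]}}

```text
time: 17.05
tool_pos: [572.8, -36.8, -22.2]
orientation: [[-0.136, 0.991, -0.0], [0.991, 0.136, -0.0], [-0.0, -0.0, -1.0]]
wrist_force: [-0.1, 4.6, 2.3]
finger_gap: 54.0
```

Request:
{"method": "jog_arm", "body": {"deltas": [[0.0004,-0.003,0,0,0.054],[0.0004,-0.003,0,0,0.054],[0.0004,-0.003,0,0,0.054],[0.0004,-0.003,0,0,0.054],[0.0004,-0.003,0,0,0.054],[0.0004,-0.003,0,0,0.054],[0.0003,-0.002,0,0,0.054],[0.0001,-0.001,0,0,0.054]]}}

```text
time: 18.05
tool_pos: [575.6, -57.6, -22.1]
orientation: [[-0.136, 0.991, 0.0], [0.991, 0.136, 0.0], [0.0, 0.0, -1.0]]
wrist_force: [0.0, 4.6, 2.2]
finger_gap: 53.7
```

```bash
python3 shot.py 10
```

```text
(array([-68.02842886,   2.26591233]), np.float64(0.03522541497197551), array([575.61243058, -57.69346143, -22.16231246]), array([-0.55914222,  3.05207943,  2.16016549]))
```

View pics/b10.png

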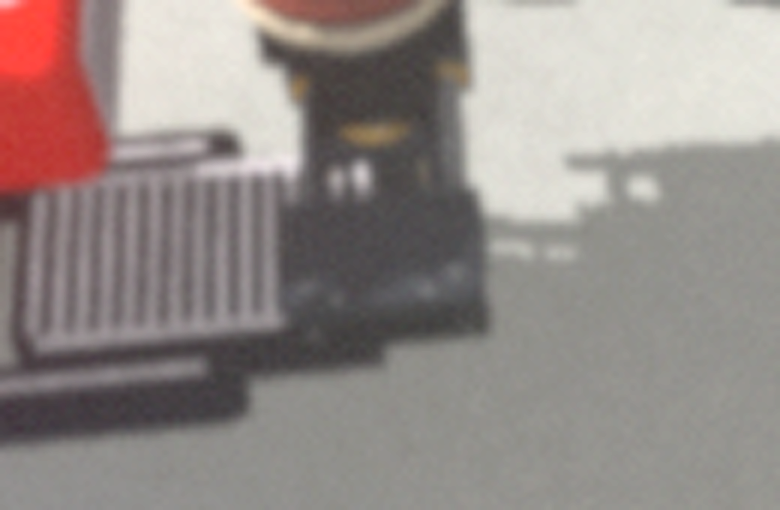

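Request:
{"method": "jog_arm", "body": {"deltas": [[0.0003,-0.002,0,0,0.054],[0.0003,-0.002,0,0,0.054],[0.0002,-0.0015,0,0,0.054],[0.0002,-0.0015,0,0,0.054],[0.0002,-0.0015,0,0,0.054],[0.0001,-0.001,0,0,0.054],[0.0001,-0.001,0,0,0.054],[0,0,0,0,0.054]]}}

```text
time: 19.15
tool_pos: [577.0, -68.2, -22.1]
orientation: [[-0.136, 0.991, 0.0], [0.991, 0.136, -0.0], [-0.0, -0.0, -1.0]]
wrist_force: [-0.9, 3.2, 1.6]
finger_gap: 54.0
```

Request:
{"method": "jog_arm", "body": {"deltas": [[0.0001,-0.001,0,0,0.054],[0.0001,-0.001,0,0,0.054],[0.0001,-0.001,0,0,0.054],[0,0,0,0,0.054],[0,0,0,0,0.054],[0,0,0,0,0.054],[0,0,0,0,0.054],[0,0,0,0,0.054]]}}

```text
time: 20.15
tool_pos: [577.3, -71.2, -22.2]
orientation: [[-0.136, 0.991, 0.0], [0.991, 0.136, -0.0], [-0.0, -0.0, -1.0]]
wrist_force: [-0.5, 3.2, 2.5]
finger_gap: 53.8
```

Request:
{"method": "jog_arm", "body": {"deltas": [[0.0001,-0.001,0,0,0.054],[0,0,0,0,0.054],[0,0,0,0,0.054],[0.0001,-0.001,0,0,0.054],[0,0,0,0,0.054],[0,0,0,0,0.054],[0,0,0,0,0.054],[0,0,0,0,0.054]]}}

```text
time: 21.15
tool_pos: [577.5, -73.0, -22.2]
orientation: [[-0.136, 0.991, -0.0], [0.991, 0.136, -0.0], [-0.0, -0.0, -1.0]]
wrist_force: [-0.8, 4.9, 2.6]
finger_gap: 54.2
```

```bash
python3 shot.py 11
```

```text
(array([-52.560054  ,   2.07287132]), np.float64(0.03959902190733544), array([577.52047497, -73.04491909, -22.1467045 ]), array([0.69501035, 4.46182227, 1.86924289]))
```

View pics/b11.png

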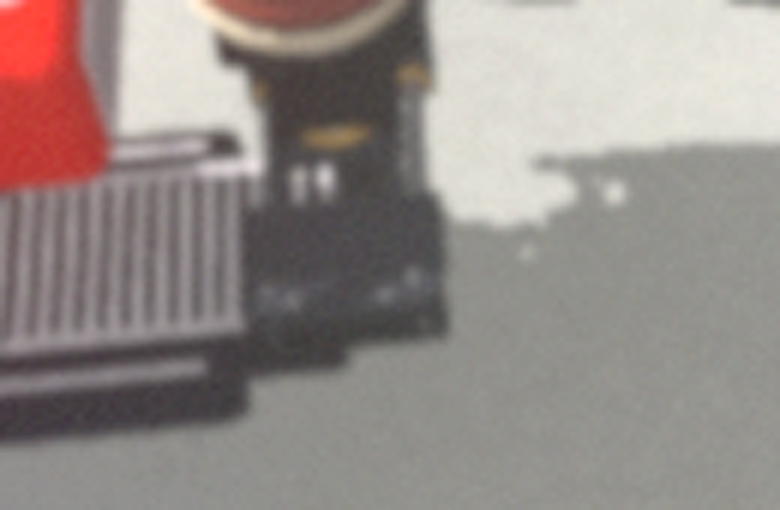

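```bash
python3 - <<'E'
from h import *
print(M(B(347,362,0)),M(B(347,355,5)))
E
```

```text
[-39.86244448  42.59358447] [-40.4898565   42.23250452]
```

Request:
{"method": "jog_arm", "body": {"deltas": [[0.0001,-0.001,0,0,0.054],[0,0,0,0,0.054],[0,0,0,0,0.054],[0.0001,-0.001,0,0,0.054],[0,0,0,0,0.054],[0,0,0,0,0.054],[0,0,0,0,0.054],[0,0,0,0,0.054]]}}

```text
time: 22.25
tool_pos: [577.6, -73.6, -22.1]
orientation: [[-0.137, 0.991, -0.0], [0.991, 0.137, 0.001], [0.001, -0.0, -1.0]]
wrist_force: [-2.1, 7.9, 3.7]
finger_gap: 53.9
```

Request:
{"method": "jog_arm", "body": {"deltas": [[0.0001,-0.001,0,0,0.054],[0,0,0,0,0.054],[0,0,0,0,0.054],[0.0001,-0.001,0,0,0.054],[0,0,0,0,0.054],[0,0,0,0,0.054],[0,0,0,0,0.054],[0,0,0,0,0.054]]}}

```text
time: 23.25
tool_pos: [577.5, -73.6, -22.1]
orientation: [[-0.138, 0.99, -0.001], [0.99, 0.138, 0.003], [0.003, -0.0, -1.0]]
wrist_force: [-2.4, 13.2, 5.7]
finger_gap: 54.0
```

The tray is at a hard stop: the force rose to 13 N with no further motion. I'll back straight out, then lift and look.

Request:
{"method": "jog_arm", "body": {"deltas": [[-0.0005,0.004,0,0,0.054],[-0.001,0.008,0,0,0.054],[-0.0015,0.011,0,0,0.054],[-0.002,0.014,0,0,0.054],[-0.002,0.014,0,0,0.054],[-0.002,0.014,0,0,0.054],[-0.002,0.014,0,0,0.054],[0,0,0,0,0.054]]}}

```text
time: 24.25
tool_pos: [566.7, 3.8, -22.1]
orientation: [[-0.139, 0.99, 0.0], [0.99, 0.139, 0.0], [0.0, 0.0, -1.0]]
wrist_force: [-0.5, -0.3, -0.7]
finger_gap: 54.2
```

Request:
{"method": "jog_arm", "body": {"deltas": [[0,0,0.03,0,0.054],[0,0,0.03,0,0.054],[0,0,0.03,0,0.054],[0,0,0.03,0,0.054],[0,0.02,0.03,0,0.054],[-0.01,0.03,0.03,0,0.054],[-0.01,0.03,0,0,0.054],[0,0,0,0,0.054]]}}

```text
time: 25.25
tool_pos: [546.4, 84.4, 158.5]
orientation: [[-0.14, 0.99, 0.001], [0.99, 0.14, 0.0], [0.0, 0.001, -1.0]]
wrist_force: [0.7, -0.6, 0.4]
finger_gap: 54.0
```

```bash
python3 - <<'E'
import cv2,numpy as np
from bench import eyes
from h import *
for n,(x0,y0,w,h) in (("scene",(145,185,110,80)),("top",(300,170,110,80))):
    im=eyes.camera(n)[:,:,::-1]; cv2.imwrite(f"pics/full12_{n}.png",im)
    c=cv2.resize(im[y0:y0+h,x0:x0+w],None,fx=7,fy=7,interpolation=cv2.INTER_CUBIC).astype(float)
    c=255*np.clip(c/255*1.3,0,1)**.6
    cv2.imwrite(f"pics/f12_{n}.png",c.astype(np.uint8))
print(pose())
E
```

```text
(array([-209.54148447,   -7.2208389 ]), np.float64(0.026417866614721675), array([547.00792694,  81.22279294, 157.76596789]), array([-0.13672222, -0.39992354, -0.17101709]))
```

View pics/f12_scene.png

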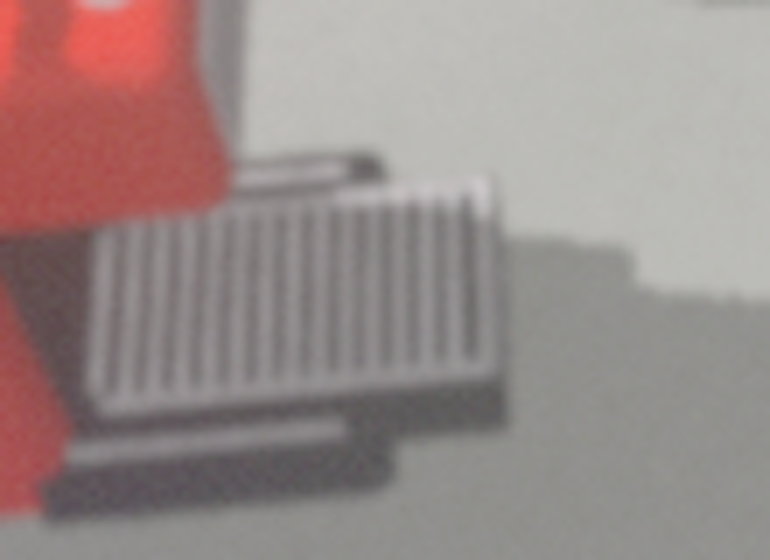

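View pics/f12_top.png

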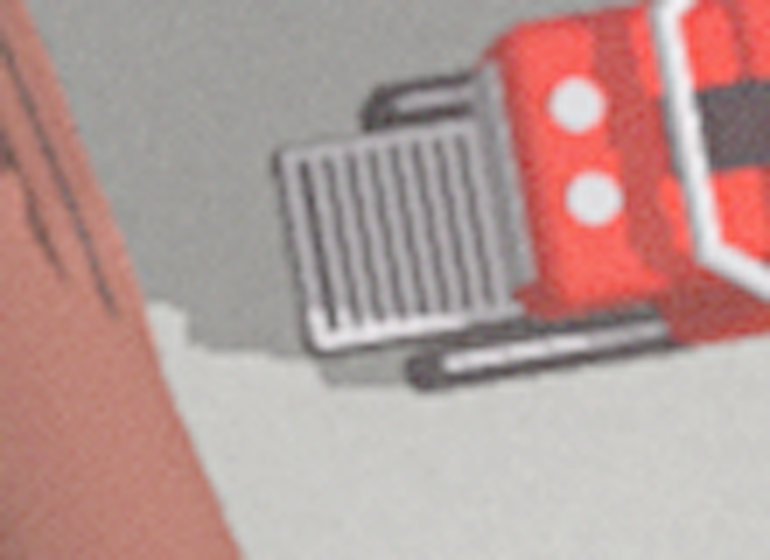

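View pics/full12_scene.png

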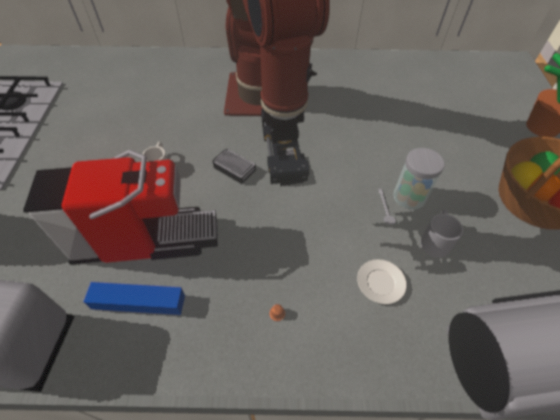

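The tray sits between the legs, square to the machine, with its rear against the black panel. Its front corners in the scene crop are (490,175) and (505,430). I'll do one numeric check, and also compare the other objects before and after.

```bash
python3 - <<'E'
from h import *
import cv2
s=g("scene",145,185,7);t=g("top",300,170,7)
ln("S front top",s(493,176,38),s(507,375,38)); ln("S front bot corner",s(505,428,0),s(400,438,0))
ln("T front",t(276,155,38),t(315,350,38)); ln("T low",t(320,350,38),t(500,318,38)); ln("T up",t(280,152,38),t(470,122,38))
for n in("scene","top"):
    a=cv2.imread(f"pics/{n}0.png").astype(int);b=cv2.imread(f"pics/full12_{n}.png").astype(int)
    m=(np.hypot.reduce(cv2.blur((b-a).astype(np.float32),(3,3)),axis=2)>70).astype(np.uint8)
    k,l,st,c=cv2.connectedComponentsWithStats(m); print(n,[r.tolist() for r in st[1:] if r[4]>15])
E
```

```text
S front top [-40.5 -42.1] [-43.5  46.6] ang 91.9 len 88.7
S front bot corner [-38.   44.8] [ 0.1 44.6] ang -0.3 len 38.1
T front [-43.1  42.2] [-41.4 -43.1] ang -88.9 len 85.4
T low [-39.3 -43.5] [ 38.7 -42.5] ang 0.7 len 78.0
T up [-41.2  43.2] [41.4 42.7] ang -0.4 len 82.6
scene [[0, 0, 51, 65, 1580], [223, 0, 5, 7, 17], [272, 0, 57, 87, 2862], [227, 26, 9, 35, 125], [0, 50, 12, 21, 123], [261, 101, 13, 13, 38], [526, 103, 14, 22, 63], [262, 113, 42, 29, 828], [495, 114, 19, 5, 40], [388, 129, 11, 10, 47], [400, 129, 10, 7, 37], [198, 134, 29, 15, 242], [355, 134, 35, 18, 153], [316, 139, 37, 17, 331], [165, 142, 8, 9, 46], [315, 150, 5, 9, 23], [513, 154, 34, 28, 459], [268, 156, 36, 28, 635], [529, 174, 14, 18, 102], [539, 178, 14, 15, 98], [555, 199, 5, 8, 28], [192, 212, 9, 3, 22], [421, 215, 14, 39, 253], [234, 218, 58, 12, 366], [451, 220, 13, 17, 151], [538, 232, 22, 36, 462], [522, 240, 18, 19, 147], [514, 242, 6, 4, 16]]
top [[279, 161, 21, 16, 125], [253, 170, 28, 40, 345], [141, 177, 25, 12, 140], [8, 178, 111, 40, 2452], [146, 183, 47, 53, 682], [138, 190, 7, 19, 87], [275, 208, 129, 212, 8005], [128, 214, 14, 6, 50], [337, 216, 8, 5, 24], [190, 220, 10, 2, 16], [45, 222, 7, 5, 25], [62, 229, 13, 3, 36], [48, 236, 18, 18, 212], [57, 249, 18, 22, 297], [40, 266, 14, 17, 168], [79, 289, 230, 66, 6312], [0, 299, 65, 44, 1830], [363, 300, 80, 40, 1409], [544, 342, 16, 37, 361], [8, 354, 16, 16, 185], [150, 357, 14, 3, 21], [210, 363, 52, 9, 146], [26, 369, 136, 38, 846], [339, 389, 11, 19, 67], [319, 395, 15, 7, 69], [331, 399, 10, 7, 26], [535, 406, 25, 14, 196], [174, 411, 21, 9, 136]]
```

```bash
python3 -c "
from bench import env; print(env.job_done())"
```

```text
the job is handed in; nothing more can be done
None
```

The largest drip tray is pushed in between the machine's legs and against its front panel, and the job is handed in at about 25 s. I pushed it with two fingers on its flat front end: an arc to square it up, then a straight run in.

**First push missed:** the reported TCP height read about 30 mm or more low, so my first pass went over the tray without touching it. Unmoved tray corners and the finger shadows in the pictures showed this. I then brought the fingers down to a reported z of −22 mm, judging the height by the shadow, and the push worked.

**Last checks:**
- **Fully home:** the tray stopped dead, with no motion in the last step while the force rose to 13 N. I then backed the arm off clear of everything.
- **Position:** the front end measures 38 to 43 mm ahead of the leg ends, where 40 is right.
- **Alignment:** the tray is centred to about 1 mm. Its sides are within 1° of the machine's axis, though the front-edge fits read 1 to 2° off.
- **Other objects:** none looked moved by eye. The automatic before/after picture comparison was not conclusive, because the arm and its shadow moving changed large parts of both pictures. I did not re-measure the objects one by one.

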